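Store the sampling-tube hanger on its rail and lock the rail

TASK

Take the roller hanger with its sampling tube off the loading stand, bring it into the storage rail through the rail's open end and slide it all the way home against the closed end. Then push the end stop into the same open end, past the spring balls, until it clicks and its end plate is flush against the rail. Keep the glass tube upright and leave the beaker, the small vial and the spanner alone.

Things in the scene. Friction and masses are not known exactly. Their poses are not given: they have to be found in the camera images.
- rail_mouth (a point): Centre of the open end of the storage rail, level with the channel's floor, 120 mm above the worktop. Its y points level into the rail, x across it, z up. Home, hanger_grip stands at y = 160, z = 44 mm in this frame; fully in, stop_grip stands at y = 18, z = 44 mm.
- rail: Fixed aluminium rail, 180 mm long (y): a channel 30 mm wide and 16 mm high inside, closed at the +y end by a plate, open at -y. An 11 mm slot runs along both its floor and its top; the top lips are 3 mm thick, upper face 139 mm above the worktop. Legs outside, up to 24 mm either side of the middle (feet 46 mm). Origin on the worktop under its middle, 90 mm from either end.
- rail_balls (a point): Middle between two spring balls (up to 4 N each) that stick 4 mm into the rail's channel from both side walls, 24 mm in from the open end and 9 to 16 mm above the channel's floor. They clear the hanger's foot, which runs below them, and click into the notches of the end stop. A plunger housing stands out from the rail to 33 mm from the middle on each side there.
- hanger_grip (a point): Centre of the upright white grip tab at the top of the loose roller hanger (about 85 g). The tab is 10 mm thick (x), 30 mm long (y) and 46 mm high (z up). This point lies 44 mm above the underside of the wheels. Both ends (+y, -y) are alike. In the rail the tab stands up through the top slot.
- hanger: The loose roller hanger; origin at the middle of its wheels' underside, axes as hanger_grip. The wheeled foot, 26 mm wide (x), 40 mm long (y), 7 mm high, runs inside the rail's channel. Necks 6 mm thick (x) lead from it up to the tab and down to a 14 mm collar with an upright 13 mm glass sampling tube, which hangs below the rail and reaches 100 mm below the origin.
- stand: Fixed loading stand, base 60 x 70 mm, with two upright windowed frames 21 mm apart (x). The hanger's foot rests on their top edges, 112 mm above the worktop, between 4 mm rims, its y along the stand's y; the tube hangs between them. Lift the hanger straight up by over 110 mm to clear the tube. Origin on the worktop under the middle.
- stop_grip (a point): Centre of the upright white grip tab of the loose end stop (about 100 g), which stands on the worktop. The tab is 10 mm thick (x), 30 mm long (y) and 46 mm high (z up). This point lies 44 mm above the stop's underside. +y points to its front, which enters the rail first; the end plate is at the rear (-y).
- end_stop: The loose end stop; origin at its underside, 44 mm below stop_grip, same axes. Aluminium foot 26 mm wide (x), 13 mm high, 36 mm long (18 mm to either side of the origin), front corners rounded, a notch for the balls in each side; neck 6 mm thick up to the tab. Steel end plate behind the foot, 42 mm wide, 19 mm high, 4 mm thick. Pushing it home takes some 10 N.
- beaker: Empty glass beaker, 54 mm wide and 70 mm high, standing towards the back; origin at the centre of its underside. To be left alone.
- headspace_vial: Capped glass vial, 22 mm wide and 62 mm high, standing near the front; origin at the centre of its underside. To be left alone.
- spanner: Spanner lying flat on the worktop, 150 x 20 x 6 mm; origin at the centre of its underside. To be left alone.
Things that resemble listed ones, but are neither listed nor needed, are in the scene too. Leave any purple or turquoise look-alike of the end_stop alone.

How it is judged:
By the outcome, as a careful person would: the job done as asked, in the order asked, and still so for the second after the job is handed in, with the robot touching nothing.
It also fails if it takes over 67 s, if anything falls off the work surface, if the arm or the gripper's body presses on something with over 40 N, if the wrist force passes 120 N, or if a joint passes its speed limit or range.

ROBOT

A 6-joint arm with a two-finger parallel gripper is mounted at the origin on a cart in front of the work surface, level with it; the furniture and walls round the work are solid. World frame = base frame: x ahead of the robot, y to its left, z up, the work surface at z = 0. Lengths are in m, angles in rad, forces in N, time in s.
With the tool pointing down it reaches from about 0.4 to 0.825 m from the base axis. Payload 7 kg.
Tool frame: the origin (TCP) lies between the finger pads; the fingertips stand 25 mm ahead of it and the grasp point (between the pads) lies 6 mm ahead of it (arm.tip_extent is the z of the fingertips in the tool frame, in m); z points along the fingers, x is the direction in which the jaws open and shut, and the axes are right-handed (so a half turn about z gives the same grasp; the last joint's range is limited). The gripper opens to 88 mm and grips with 3 to 60 N. Pads are 19 mm wide; open, the fingers measure 130 mm over their backs; the gripper's body (78 mm by 193 mm) begins 47 mm behind the grasp point.
Start: joints at [1.398, 0.359, 0.012, 0, -1.224, -0.288], TCP at [0.3, 0.605, 0.218] pointing down, gripper open.
Joint ranges: [-3.07, 3.07], [-1.43, 2.12], [-1.02, 1.25], [-3.03, 1.67], [-3.05, -0], [-3.03, 3.03]. Speed limits (rad/s): [2.39, 2.39, 3.01, 3.14, 3.14, 3.14].

INTERFACE

Orientations are given as [roll, pitch, yaw] about the fixed x, y, z axes, in that order (R = Rz(yaw) Ry(pitch) Rx(roll)).
In Python, from station import monitor, grab_frame, job_done, arm gives the robot as it stands.
- The arm moves only by the shell command python3 -m jog 'ROWS' [FORCE]. ROWS is JSON, a list that holds one entry, the list of rows, each a list of 7 numbers: the shift along the world's x, y, z in m, then the turn, a rotation vector about the world's x, y, z in rad, then the opening, from 0 (shut) to 1 (fully open). In form: [[[dx, dy, dz, ax, ay, az, claw], ...]]. A call has 1 to 20 rows; each row shifts and turns the commanded pose from where the row before left it; what a row does not reach is not made up. A row lasts 1/8 s, in which the tool goes at most 62.5 mm and 10.7 degrees, less where a joint would pass 70% of its speed; a pose out of reach is approached as far as the arm can. A call is refused whole if a number of a shift passes 0.0625 or a number of a turn 0.188, either way. A call with a gripper value outside its range is refused whole. The fingers move at their own pace and stop on an object; FORCE is the grip in N (left out, the last holds). Time passes only in rows, so rows that do not move let the fingers close. It gives the time, the measured TCP pose, the force and the opening at its end, in the units of the state.
- monitor.get_state(): the state, without advancing time (a new reading comes with each control period).
- grab_frame(name): name is "side" or "top"; returns a dict with "pixels" (384x512x3 uint8, red, green, blue), "K" (3x3 intrinsics, pixels), "view" (4x4, takes a point from world to camera coordinates). Camera axes: x right, y down, z forward; pixel columns grow to the right and rows downward; lengths in m; the calibration is good to about 2 mm. A picture is of the moment at which its call begins. There is no depth.
- job_done(): hands the job in, once; it reports no verdict.
The state is a dict: "t": time; "q": joint angles; "qd": joint speeds; "joint_efforts": joint torques, N m; "eef_pos": TCP position; "ee_rot": TCP orientation; "force": force on the tool from outside, world axes, zero at the start; "moment": the same for the moment, N m; "width": finger opening in m.
Only numpy, scipy, OpenCV 4.12 (cv2) and the standard library are available. Lean on these libraries where they do the work, as an engineer would, in place of code of your own. Each camera call takes 0.05 s, during which the arm holds its last target.

## Working session

There is one attempt and no reset: what is moved stays moved. The work goes in short steps, Python scripts to look and compute and a shell command to move; the robot and the scene stay as the last step left them, time stands still between calls to the robot, and variables do not carry over. Pictures are saved under pics/ and viewed, and the job is handed in when it is done.

```bash
ls; mkdir -p pics; cat > h.py <<'E'
import numpy as np, cv2
from station import monitor, grab_frame, job_done, arm
def snap(n,tag):
    f=grab_frame(n); np.savez(f'pics/{tag}.npz',**f); cv2.imwrite(f'pics/{tag}.png',f['pixels'][:,:,::-1]); return f
def load(tag): return dict(np.load(f'pics/{tag}.npz'))
def crop(tag,u0,v0,w,h,s,out):
    im=load(tag)['pixels'][v0:v0+h,u0:u0+w,::-1]
    cv2.imwrite(f'pics/{out}.png',cv2.resize(im,None,fx=s,fy=s,interpolation=cv2.INTER_CUBIC))
def proj(f,P):
    P=np.atleast_2d(P); c=(f['view'][:3,:3]@P.T).T+f['view'][:3,3]; p=(f['K']@c.T).T; return p[:,:2]/p[:,2:]
def atz(f,u,v,z):
    R=f['view'][:3,:3];t=f['view'][:3,3];o=-R.T@t;d=R.T@np.linalg.inv(f['K'])@[u,v,1];return o+d*(z-o[2])/d[2]
def tri(obs):
    A=[];b=[]
    for f,u,v in obs:
        R=f['view'][:3,:3];o=-R.T@f['view'][:3,3];d=R.T@np.linalg.inv(f['K'])@[u,v,1];d/=np.linalg.norm(d);M=np.eye(3)-np.outer(d,d);A.append(M);b.append(M@o)
    return np.linalg.lstsq(np.vstack(A),np.hstack(b),rcond=None)[0]
E
python3 - <<'E'
from h import *
for n in('side','top'):
    f=snap(n,n+'0');print(n,f['K'].tolist(),(-f['view'][:3,:3].T@f['view'][:3,3]).round(3),f['view'][:3,:3].round(2).tolist())
print(monitor.get_state(),arm.tip_extent)
E
```

```text
pics
side [[464.4554408718883, 0.0, 262.9998338099696], [0.0, 464.4554408718883, 195.92549922936345], [0.0, 0.0, 1.0]] [0.584 0.869 0.855] [[-1.0, 0.0, -0.0], [0.0, 0.64, -0.77], [0.0, -0.77, -0.64]]
top [[412.30248382967335, 0.0, 253.0635898305021], [0.0, 412.30248382967335, 187.34049748711396], [0.0, 0.0, 1.0]] [ 0.406 -0.048  0.981] [[-0.01, -1.0, -0.03], [-0.98, 0.02, -0.19], [0.19, 0.03, -0.98]]
{'t': 0.1, 'q': array([ 1.39810603e+00,  3.59305017e-01,  1.11362665e-02, -2.98647812e-04,
       -1.22411578e+00, -2.88072781e-01]), 'qd': array([-0.00010733, -0.00220649,  0.00420795,  0.00087677,  0.00042151,
       -0.00058215]), 'joint_efforts': array([-4.85437267e-04, -5.84162521e+01,  2.93749702e+01,  7.01543793e+00,
        1.02054168e-02, -3.67628547e-05]), 'eef_pos': array([0.29996923, 0.60416742, 0.21731862]), 'ee_rot': array([-3.14143900e+00, -1.50665168e-03, -2.03166121e+00]), 'force': array([ 0.32926061,  0.58987006, -0.44177475]), 'moment': array([-0.03830794, -0.00986876, -0.00068702]), 'width': 0.08781319676976015} 0.025
```

View pics/side0.png

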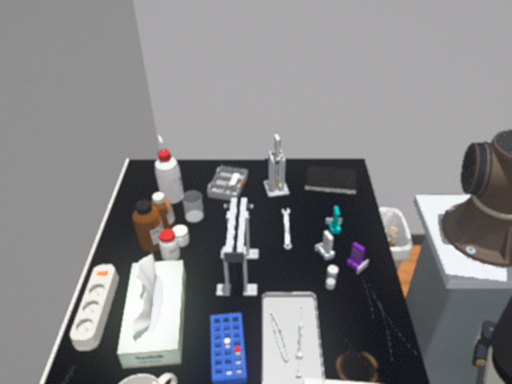

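View pics/top0.png

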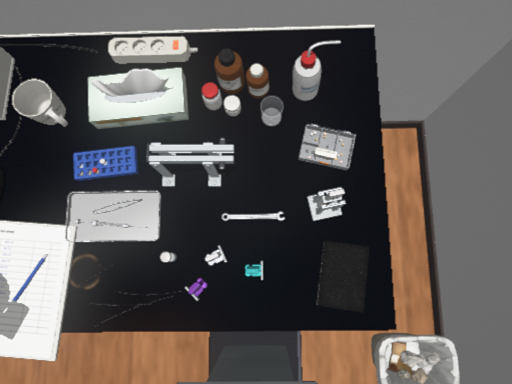

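```bash
python3 - <<'E'
from h import *
crop('top0',140,130,110,65,7,'c1')
crop('top0',295,175,60,55,10,'c2')
crop('top0',180,235,95,70,8,'c3')
crop('side0',205,185,70,120,5,'c4')
crop('side0',250,120,55,85,7,'c5')
crop('side0',300,195,80,100,6,'c6')
E
```

```text
(no output)
```

View pics/c1.png

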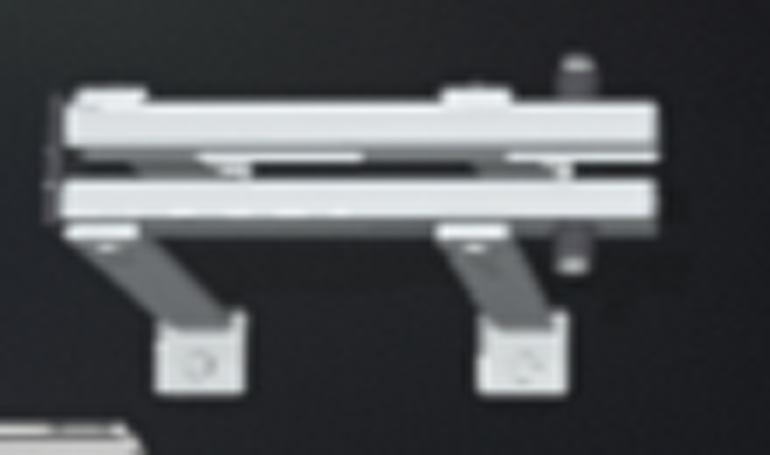

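View pics/c2.png

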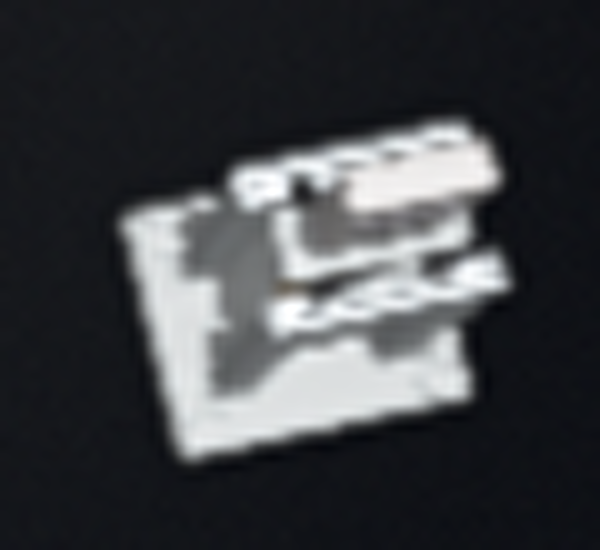

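View pics/c3.png

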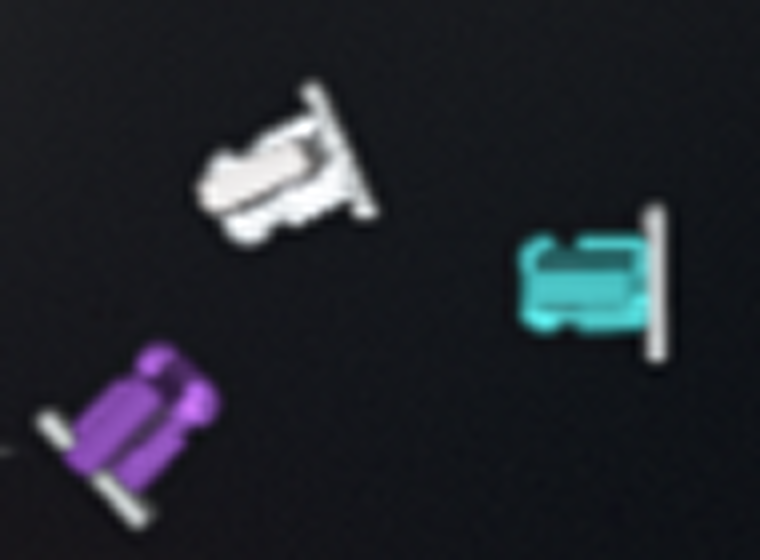

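View pics/c4.png

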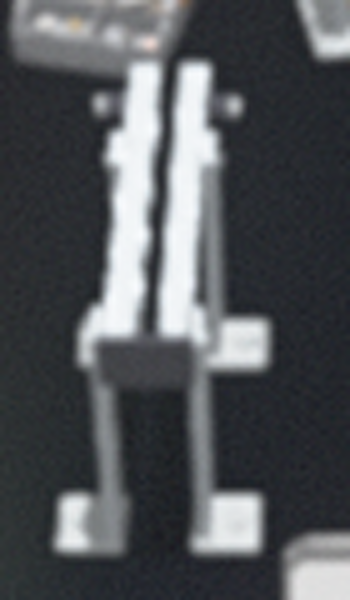

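View pics/c5.png

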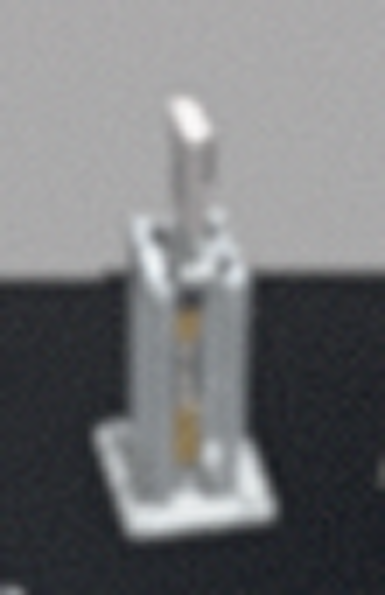

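View pics/c6.png

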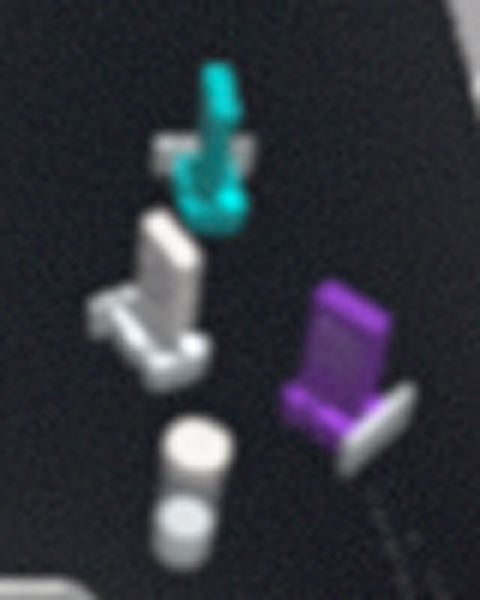

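```bash
python3 - <<'E'
from h import *
T=load('top0');S=load('side0')
c=lambda u0,v0,s,x,y:(u0+(x+.5)/s-.5,v0+(y+.5)/s-.5)
for n,p in dict(FL=(65,103),FR=(657,103),NL=(60,218),NR=(657,218)).items(): print('rail',n,atz(T,*c(140,130,7,*p),.139).round(4))
for n,p in dict(mR=(657,162),mL=(63,165)).items(): print('rail mid',n,atz(T,*c(140,130,7,*p),.139).round(4))
# side: rail top lip corners at open end (c4)
for n,p in dict(oL=(130,65),oR=(212,65),cL=(103,335),cR=(195,337)).items(): print('rail side',n,atz(S,*c(205,185,5,*p),.139).round(4))
h=c(295,175,10,425,172);hs=c(250,120,7,190,118)
print('hang',atz(T,*h,.179),atz(S,*hs,.179),tri([(T,*h),(S,*hs)]))
for p in((345,192),(495,158)):print(atz(T,*c(295,175,10,*p),.179))
for p in((180,97),(201,135)):print(atz(S,*c(250,120,7,*p),.179))
for p in((122,220),(185,462),(472,400)):print('base',atz(T,*c(295,175,10,*p),.005))
s=c(180,235,8,257,173);ss=c(300,195,6,171,237)
print('stop',atz(T,*s,.067),atz(S,*ss,.067),tri([(T,*s),(S,*ss)]))
for p in((208,200),(308,150)):print(atz(T,*c(180,235,8,*p),.067))
for p in((150,211),(192,262)):print(atz(S,*c(300,195,6,*p),.067))
print('plate top edge')
for p in((310,85),(370,212)):print(atz(T,*c(180,235,8,*p),.019))
E
```

```text
rail FL [0.6646 0.1985 0.139 ]
rail FR [0.661  0.0171 0.139 ]
rail NL [0.6283 0.1987 0.139 ]
rail NR [0.6249 0.0172 0.139 ]
rail mid mR [0.6424 0.0172 0.139 ]
rail mid mL [0.6449 0.1984 0.139 ]
rail side oL [0.6629 0.0181 0.139 ]
rail side oR [0.6236 0.0184 0.139 ]
rail side cL [0.6651 0.1944 0.139 ]
rail side cR [0.6264 0.1958 0.139 ]
hang [ 0.54788602 -0.18984908  0.179     ] [ 0.54802252 -0.18805692  0.179     ] [ 0.5480304  -0.19005534  0.17774461]
[ 0.54414722 -0.17403378  0.179     ]
[ 0.55046036 -0.20365934  0.179     ]
[ 0.55152094 -0.20302131  0.179     ]
[ 0.54413339 -0.17613255  0.179     ]
base [ 0.56816417 -0.14794017  0.005     ]
base [ 0.50995351 -0.16076519  0.005     ]
base [ 0.52371955 -0.22893709  0.005     ]
stop [0.42843168 0.07095302 0.067     ] [0.42904695 0.07054738 0.067     ] [0.42876006 0.07085685 0.06724204]
[0.42127696 0.0843738  0.067     ]
[0.43450943 0.05694658 0.067     ]
[0.43591871 0.0555484  0.067     ]
[0.42224973 0.08468579 0.067     ]
plate top edge
[0.45463654 0.06199556 0.019     ]
[0.41816609 0.04446932 0.019     ]
```

```bash
python3 - <<'E'
from h import *
T=load('top0');S=load('side0')
for n,a,b in (('wash tip',(339,42),(160,137)),('wash cap',(308,58),(165,155)),('brown cap',(226,57),(142,207)),('brown2 cap',(257,70),(158,199)),('red cap',(210,90),(167,237)),('beaker rim',(271,103),(193,195)),('tissue tip',(163,73),(150,258))):
    P=tri([(T,*a),(S,*b)]);print(n,P.round(3),proj(T,P).round(),proj(S,P).round())
for u,v in((223,216),(283,216),(168,257)):print(atz(T,u,v,0.003).round(3))
E
```

```text
wash tip [ 0.871 -0.211  0.167] [[339.  44.]] [[159. 136.]]
wash cap [ 0.847 -0.146  0.151] [[308.  59.]] [[164. 155.]]
brown cap [0.873 0.035 0.124] [[226.  56.]] [[143. 207.]]
brown2 cap [ 0.853 -0.034  0.091] [[257.  70.]] [[158. 199.]]
red cap [0.816 0.078 0.068] [[210.  90.]] [[167. 237.]]
beaker rim [ 0.772 -0.065  0.08 ] [[271. 105.]] [[192. 194.]]
tissue tip [0.836 0.181 0.109] [[163.  76.]] [[147. 257.]]
[0.525 0.053 0.003]
[ 0.522 -0.09   0.003]
[0.429 0.183 0.003]
```

```bash
python3 - <<'E'
from h import *
crop('side0',95,125,180,150,4,'c7')
crop('top0',85,30,260,160,3,'c8')
E
```

```text
(no output)
```

View pics/c7.png

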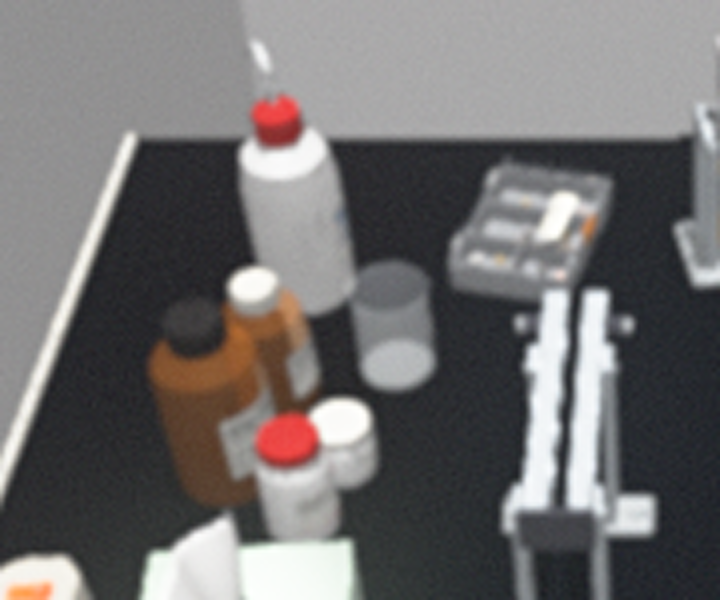

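View pics/c8.png

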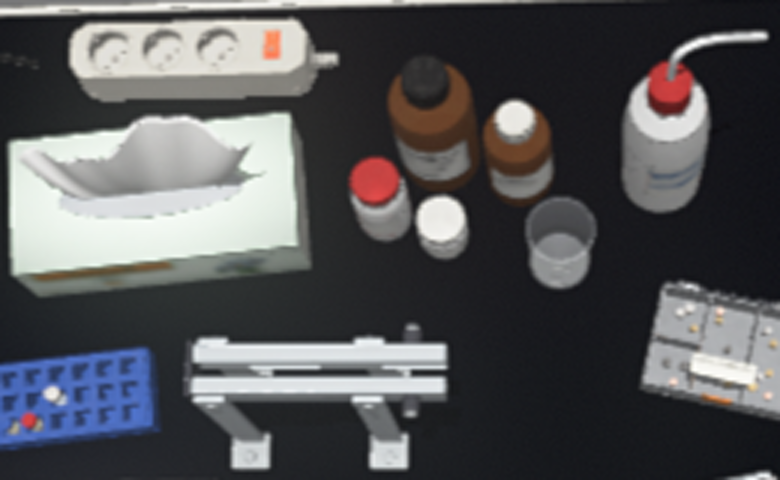

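Candidates for the end stop: aluminium/white at top (215,256), turquoise at (254,270) and purple at (197,288). I choose the aluminium one, with its plate to the right and its front towards +y. The only hanger is on the stand at (337,192). The close crops above confirm both. The rail's open end, with the balls, faces -y at about (0.643, 0.0175).

```bash
python3 -m jog '[[[0,0,0.05,0,0,-0.05,1],[0,0,0.05,0,0,-0.05,1],[0.0155,-0.05,0,0,0,-0.05,1],[0.0155,-0.05,0,0,0,-0.05,1],[0.0155,-0.05,0,0,0,-0.05,1],[0.0155,-0.05,0,0,0,-0.05,1],[0.0155,-0.05,0,0,0,-0.05,1],[0.0155,-0.05,0,0,0,-0.05,1],[0.0155,-0.05,0,0,0,-0.05,1],[0.0155,-0.05,0,0,0,-0.05,1],[0.0155,-0.05,0,0,0,-0.05,1],[0.0155,-0.05,0,0,0,-0.05,1],[0.0155,-0.05,0,0,0,-0.05,1],[0.0155,-0.05,0,0,0,-0.05,1],[0.0155,-0.05,0,0,0,-0.05,1],[0.0155,-0.05,0,0,0,-0.05,1],[0.0155,-0.05,0,0,0,-0.05,1],[0.0155,-0.045,0,0,0,-0.05,1],[0,0,0,0,0,0,1],[0,0,0,0,0,0,1]]]'
```

```text
t: 2.6
eef_pos: [0.5478, -0.1904, 0.3176]
ee_rot: [3.141, -0.001, -2.932]
force: [0.5, -0.1, 0.1]
width: 0.0879
```

```bash
python3 -m jog '[[[0,0,-0.04,0,0,0,1],[0,0,-0.04,0,0,0,1],[0,0,-0.04,0,0,0,1],[0,0,-0.02,0,0,0,0.6],[0,0,-0.013,0,0,0,0.4],[0,0,0,0,0,0,0.4]]]' && python3 - <<'E'
from h import *
snap('side','s1');snap('top','t1');crop('side','s1'and 0 or 0,0,1,1,1,'x') if 0 else None
crop('s1',230,100,90,100,6,'s1c');crop('t1',285,150,90,80,6,'t1c')
E
```

```text
t: 3.35
eef_pos: [0.5479, -0.1897, 0.165]
ee_rot: [3.141, -0.001, -2.93]
force: [0.5, 0.3, -0.4]
width: 0.0633
```

View pics/s1c.png

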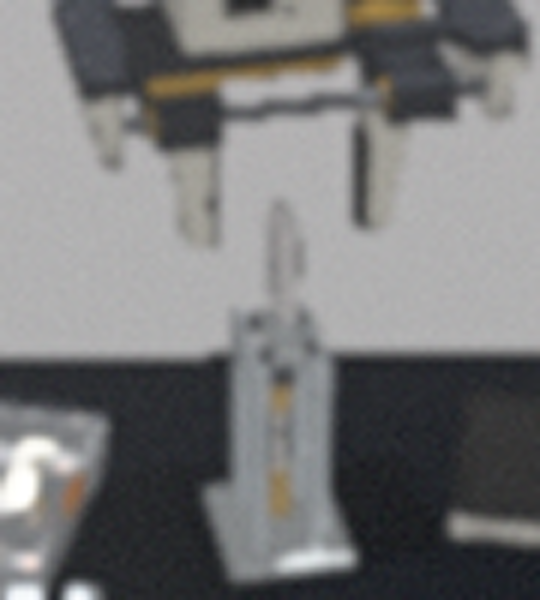

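View pics/t1c.png

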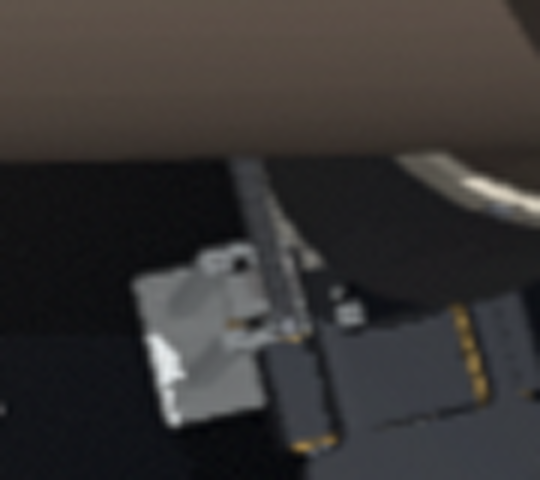

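```bash
python3 - <<'E'
from h import *
s=monitor.get_state();print(s['t'],s['eef_pos'],s['ee_rot'])
S=load('s1')
for z in(.12,.133,.14,.159,.165,.179):
  for o in(-.035,0,.035):
    p=proj(S,[.548+o*np.cos(.21),-.19+o*np.sin(.21),z])[0]; print(z,o,((p-[230,100])*6).round(),end=' ')
  print()
E
```

```text
3.45 [ 0.5487983  -0.19015658  0.16623009] [-3.14098620e+00  1.38626314e-03 -2.93076757e+00]
0.12 -0.035 [352. 316.] 0.12 0 [278. 325.] 0.12 0.035 [204. 334.] 
0.133 -0.035 [353. 292.] 0.133 0 [279. 302.] 0.133 0.035 [204. 311.] 
0.14 -0.035 [353. 280.] 0.14 0 [279. 289.] 0.14 0.035 [204. 298.] 
0.159 -0.035 [355. 245.] 0.159 0 [280. 254.] 0.159 0.035 [204. 263.] 
0.165 -0.035 [355. 233.] 0.165 0 [280. 243.] 0.165 0.035 [204. 252.] 
0.179 -0.035 [356. 207.] 0.179 0 [280. 216.] 0.179 0.035 [204. 225.]
```

```bash
python3 -m jog '[[[0,0,0,0,0,0,0.22],[0,0,0,0,0,0,0.22],[0,0,0,0,0,0,0.22],[0,0,0,0,0,0,0.22]]]' 25 && python3 - <<'E'
from h import *
snap('side','s2')
crop('s2',230,100,90,100,6,'s2c')
E
```

```text
t: 3.95
eef_pos: [0.5482, -0.1905, 0.1653]
ee_rot: [-3.142, 0.0, -2.932]
force: [-0.2, -0.4, 0.0]
width: 0.0206
```

View pics/s2c.png

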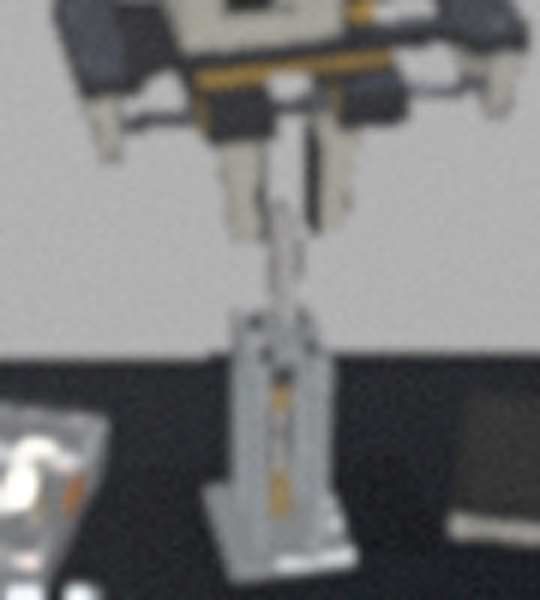

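```bash
python3 - <<'E'
from h import *
T=snap('top','t2');S=load('s2')
im=T['pixels'][:,:,::-1].copy(); k=5;u0,v0=270,140
im=cv2.resize(im[v0:v0+110,u0:u0+130],None,fx=k,fy=k,interpolation=cv2.INTER_CUBIC)
for z,c in((.14,(0,0,255)),(.165,(0,255,0)),(.212,(255,0,255))):
  for o in(-.0965,-.02,.02,.0965):
    for w in (-.0095,.0095):
      p=proj(T,[.548+o*np.cos(.21)-w*np.sin(.21),-.19+o*np.sin(.21)+w*np.cos(.21),z])[0]
      cv2.circle(im,tuple(int(a) for a in ((p-[u0,v0])*k)),3,c,-1)
cv2.imwrite('pics/t2c.png',im)
E
```

```text
(no output)
```

View pics/t2c.png

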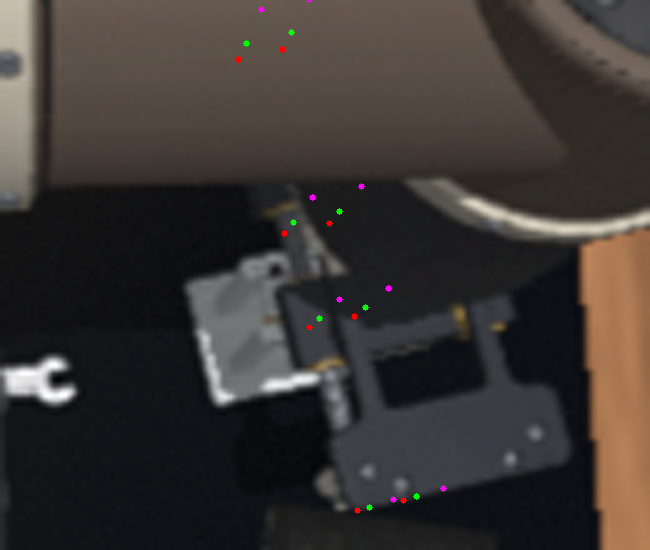

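View pics/s2.png

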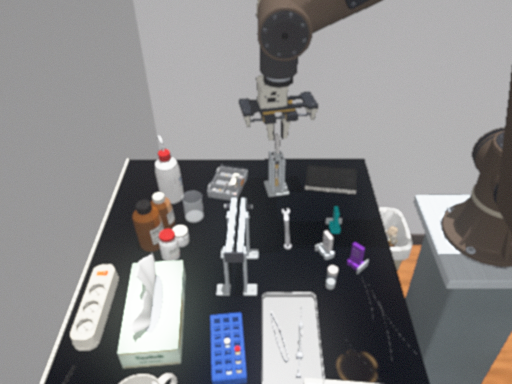

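```bash
python3 - <<'E'
from h import *
T=load('t2');S=load('s2')
k=(270+328/5,140+485/5)
for s in((247.5,124),(247.5,117),(313,118),(313,110)):
    P=tri([(T,*k),(S,*s)]);print(P.round(4),proj(T,P)-k,proj(S,P)-s)
crop('s2',230,60,100,100,6,'s2d')
E
```

```text
[ 0.541  -0.1771  0.2188] [[ -1.61535174 -45.30271136]] [[32.21840295  1.72980621]]
[ 0.5399 -0.1732  0.2419] [[ -1.71643584 -46.91801481]] [[32.86645192  1.76517263]]
[ 0.4557 -0.172   0.2443] [[ 0.05243686 -0.35919027]] [[0.24679098 0.0420112 ]]
[ 0.4559 -0.1681  0.2693] [[ 0.20342425 -1.43298688]] [[0.96687921 0.16090812]]
```

View pics/s2d.png

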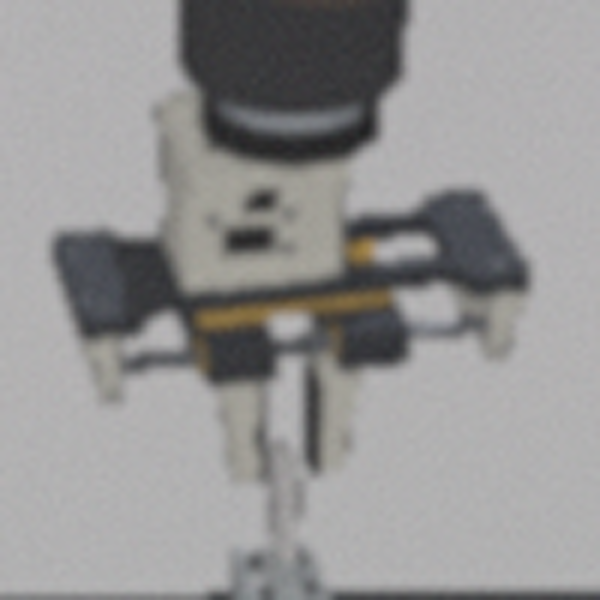

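```bash
python3 - <<'E'
from h import *
im=load('s2')['pixels'][120:165,255:300,::-1].astype(float)
im=np.clip((im-165)*5+128,0,255).astype('uint8') if 0 else np.clip((im-im.reshape(-1,3)[:200].mean(0))*6+128,0,255).astype('uint8')
cv2.imwrite('pics/s2e.png',cv2.resize(im,None,fx=12,fy=12,interpolation=cv2.INTER_NEAREST))
print([a for a in dir(arm) if not a.startswith('__')],[a for a in dir(monitor) if not a.startswith('__')])
E
```

```text
['Unreachable', 'tip_extent'] ['get_state']
```

View pics/s2e.png

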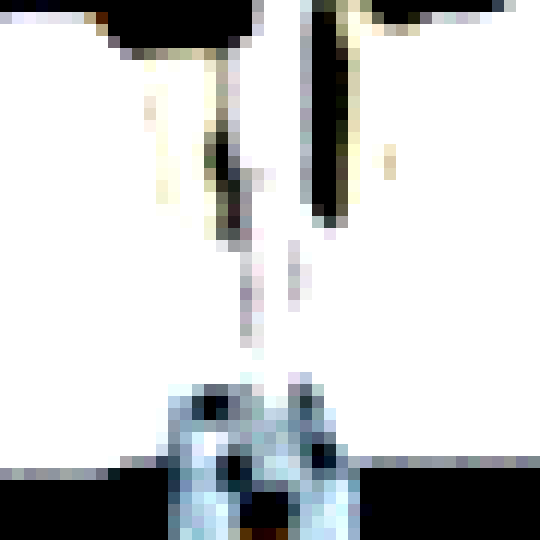

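Observation: the fingertips sit at side row ~140, which is z≈0.167. The stated tip extent would put them at 0.14, so they look about 27 mm higher. I'll descend in small steps and check force and picture.

```bash
python3 -m jog '[[[0,0,-0.006,0,0,0,0.3],[0,0,-0.006,0,0,0,0.3],[0,0,0,0,0,0,0.3]]]' && python3 - <<'E'
from h import *
snap('side','s3')
crop('s3',245,100,60,70,8,'s3c')
print(monitor.get_state()['force'])
E
```

```text
t: 4.42
eef_pos: [0.5476, -0.1904, 0.1523]
ee_rot: [3.141, -0.001, -2.932]
force: [0.3, -0.0, -0.7]
width: 0.0259
[ 0.32830256  0.36282887 -0.27810945]
```

View pics/s3c.png

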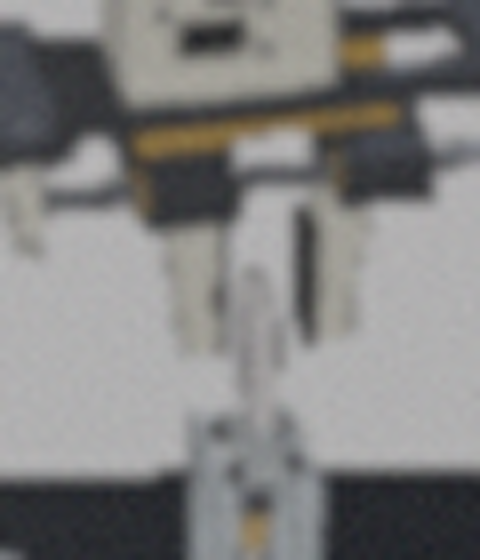

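```bash
python3 -m jog '[[[0,0,-0.006,0,0,0,0.3],[0,0,-0.006,0,0,0,0.3],[0,0,-0.003,0,0,0,0.3],[0,0,0,0,0,0,0.3]]]' && python3 - <<'E'
from h import *
snap('side','s4')
crop('s4',245,100,60,70,8,'s4c')
print(monitor.get_state()['force'])
E
```

```text
t: 4.97
eef_pos: [0.548, -0.1904, 0.1378]
ee_rot: [3.141, -0.001, -2.932]
force: [-0.7, 0.6, 1.1]
width: 0.0265
[ 1.06071155 -0.07230859  0.70716282]
```

View pics/s4c.png

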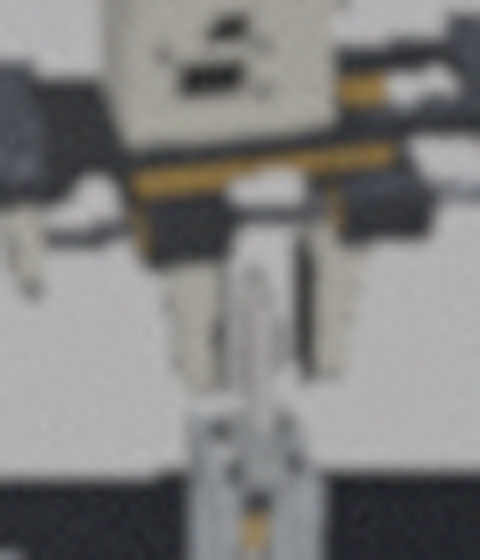

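Tips are now at row ~148, beside the lower tab and above the stand rims. Closing.

```bash
python3 -m jog '[[[0,0,0,0,0,0,0],[0,0,0,0,0,0,0],[0,0,0,0,0,0,0],[0,0,0,0,0,0,0]]]' 30 && python3 - <<'E'
from h import *
snap('side','s5')
crop('s5',245,100,60,70,8,'s5c')
s=monitor.get_state();print(s['force'],s['width'],s['eef_pos'])
E
```

```text
t: 5.52
eef_pos: [0.5482, -0.1904, 0.1382]
ee_rot: [-3.142, 0.0, -2.932]
force: [0.7, -0.1, -0.2]
width: 0.0099
[-0.35697843 -0.06202336  0.48216689] 0.009681227351026464 [ 0.54819919 -0.19041071  0.13823214]
```

View pics/s5c.png

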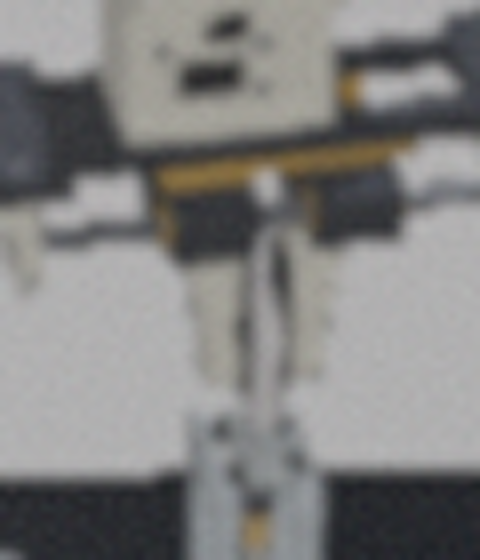

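```bash
python3 -m jog '[[[0,0,0.01,0,0,0,0],[0,0,0.02,0,0,0,0],[0,0,0.03,0,0,0,0],[0,0,0.03,0,0,0,0],[0,0,0.025,0,0,0,0],[0,0,0.015,0,0,0,0],[0,0,0,0,0,0,0],[0,0,0,0,0,0,0]]]' 30 && python3 - <<'E'
from h import *
snap('side','s6');snap('top','t6')
crop('s6',240,50,60,140,4,'s6c')
s=monitor.get_state();print(s['force'],s['width'],s['eef_pos'])
E
```

```text
t: 6.58
eef_pos: [0.5476, -0.1903, 0.267]
ee_rot: [3.141, -0.002, -2.932]
force: [0.0, 0.9, -0.7]
width: 0.0095
[-0.33304277 -1.16206416 -1.11401425] 0.009665201656263821 [ 0.54762089 -0.19029752  0.26689246]
```

View pics/s6c.png

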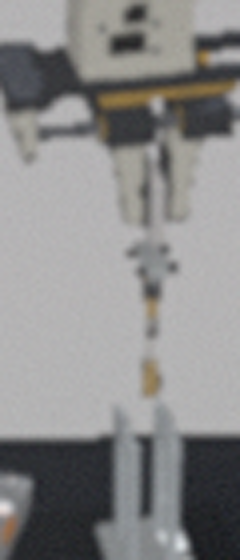

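View pics/t6.png

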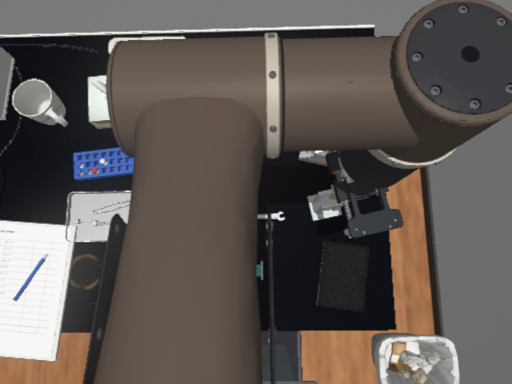

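```bash
python3 -m jog '[[[0.0118,0.0185,0.003,0,0,-0.0282,0],[0.0118,0.0185,0.003,0,0,-0.0282,0],[0.0118,0.0185,0,0,0,-0.0282,0],[0.0118,0.0185,0,0,0,-0.0282,0],[0.0118,0.0185,0,0,0,-0.0282,0],[0.0118,0.0185,0,0,0,-0.0282,0],[0.0118,0.0185,0,0,0,-0.0282,0],[0.0118,0.0185,0,0,0,-0.0282,0],[0,0,-0.03,0,0,0,0],[0,0,-0.03,0,0,0,0],[0,0,-0.03,0,0,0,0],[0,0,-0.02,0,0,0,0],[0,0,0,0,0,0,0],[0,0,0,0,0,0,0]]]' 30 && python3 - <<'E'
from h import *
snap('side','s7');snap('top','t7')
crop('s7',205,95,70,120,5,'s7c')
s=monitor.get_state();print(s['force'],s['width'],s['eef_pos'],s['ee_rot'])
E
```

```text
t: 8.43
eef_pos: [0.643, -0.0425, 0.1647]
ee_rot: [-3.141, 0.0, 3.126]
force: [0.7, 0.4, -0.5]
width: 0.01
[ 0.07441409  0.0207204  -0.53740116] 0.009512546230503224 [ 0.64323615 -0.04239215  0.16528828] [3.14142342e+00 1.69895556e-03 3.12612108e+00]
```

View pics/s7c.png

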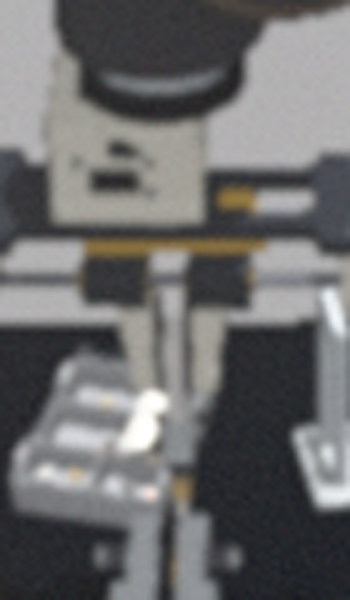

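View pics/t7.png

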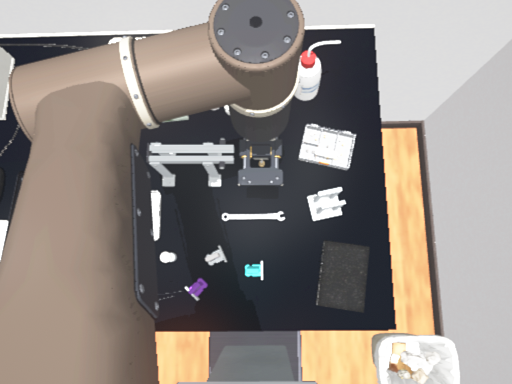

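```bash
cat >> h.py <<'E'
def box(f,im,u0,v0,k,o,yaw,lo,hi,c):
    R=np.array([[np.cos(yaw),-np.sin(yaw),0],[np.sin(yaw),np.cos(yaw),0],[0,0,1]])
    C=[[ (lo,hi)[i][0],(lo,hi)[j][1],(lo,hi)[l][2]] for i in(0,1) for j in(0,1) for l in(0,1)]
    p=[tuple(((q-[u0,v0]+.5)*k-.5).astype(int).tolist()) for q in proj(f,(R@np.array(C).T).T+o)]
    for a in range(8):
        for b in(1,2,4):
            if not a&b: cv2.line(im,p[a],p[a|b],c,1,cv2.LINE_AA)
def hangov(tag,u0,v0,w,h,k,o,yaw,out):
    f=load(tag);im=cv2.resize(f['pixels'][v0:v0+h,u0:u0+w,::-1],None,fx=k,fy=k,interpolation=cv2.INTER_CUBIC)
    raw=im.copy()
    o=np.array(o)
    box(f,im,u0,v0,k,o,yaw,[-.005,-.015,.021],[.005,.015,.067],(0,0,255))
    box(f,im,u0,v0,k,o,yaw,[-.013,-.02,0],[.013,.02,.007],(0,255,0))
    box(f,im,u0,v0,k,o,yaw,[-.0065,-.0065,-.1],[.0065,.0065,-.0],(255,255,0))
    m=np.array([.643,.0175,.12])
    box(f,im,u0,v0,k,m,-.016,[-.018,0,.0],[-.0055,.18,.019],(255,0,255))
    box(f,im,u0,v0,k,m,-.016,[.0055,0,0],[.018,.18,.019],(255,0,255))
    cv2.imwrite(f'pics/{out}.png',np.hstack([raw,im]))
E
python3 - <<'E'
from h import *
hangov('s7',215,130,50,80,8,[.643,-.0425,.139],-.016,'s7o')
E
```

```text
(no output)
```

View pics/s7o.png

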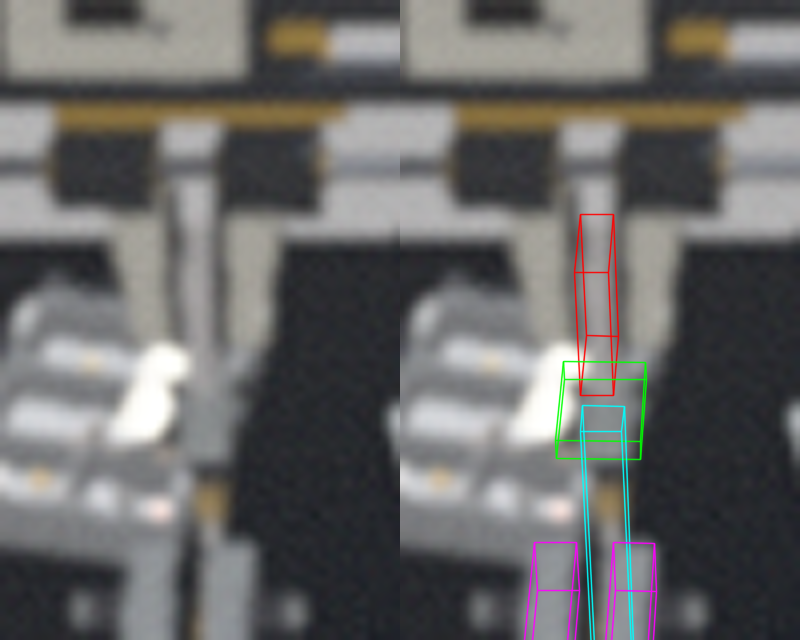

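```bash
python3 - <<'E'
from h import *
im=load('s7')['pixels'][165:225,225:262,::-1].astype(float)
im=np.clip((im/255)**.55*255,0,255).astype('uint8')
cv2.imwrite('pics/s7e.png',cv2.resize(im,None,fx=10,fy=10,interpolation=cv2.INTER_CUBIC))
f=load('s7')
for z in(.159,.146,.139,.13,.1,.06,.04):print(z,((proj(f,[.643,-.0425+.0065,z])[0]-[225,165]+.5)*10).round())
print(((proj(f,[[.643-.013,-.0225,.139],[.643+.013,-.0225,.139],[.643-.013,-.0225,.146],[.643+.013,-.0225,.146]])-[225,165]+.5)*10).round())
E
```

```text
0.159 [149. 126.]
0.146 [151. 168.]
0.139 [152. 190.]
0.13 [154. 219.]
0.1 [158. 311.]
0.06 [163. 429.]
0.04 [166. 487.]
[[203. 224.]
 [ 98. 225.]
 [202. 202.]
 [ 96. 202.]]
```

View pics/s7e.png

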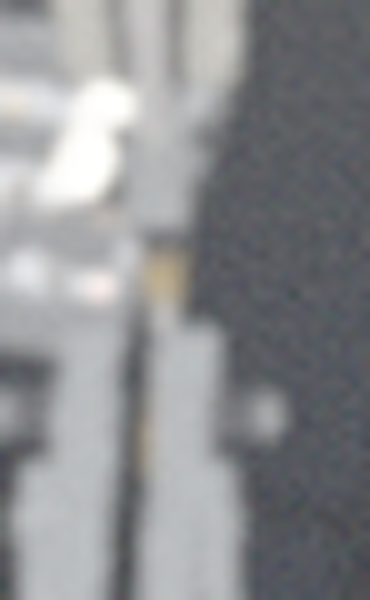

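```bash
python3 - <<'E'
from h import *
hangov('s6',255,80,45,85,8,[.5476,-.1903,.2408],.21,'s6o')
E
```

```text
(no output)
```

View pics/s6o.png

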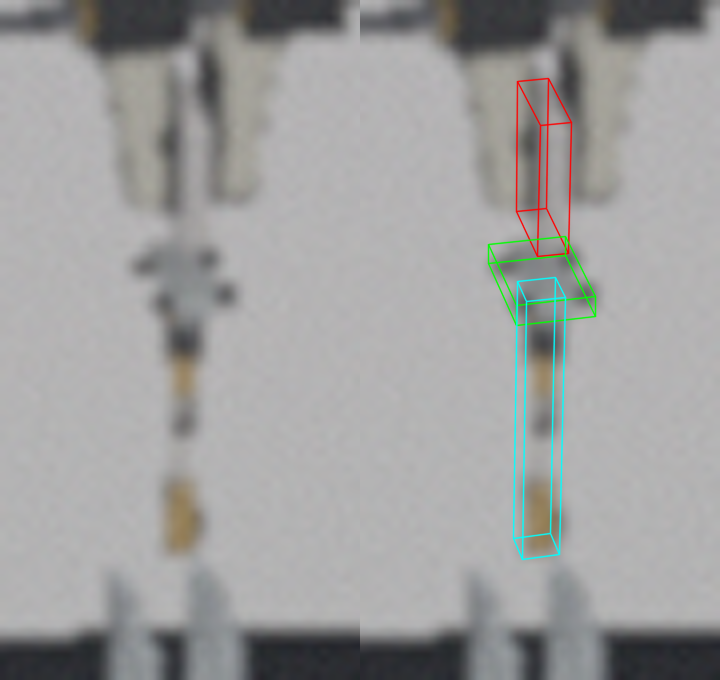

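```bash
python3 -m jog '[[[0,0,-0.009,0,0,0,0],[0,0,-0.008,0,0,0,0],[0,0.01,0,0,0,0,0],[0,0.007,0,0,0,0,0],[0,0,0,0,0,0,0]]]' 30 && python3 - <<'E'
from h import *
acc=0
for i in range(3):
    f=snap('side','s8');acc=acc+f['pixels'].astype(float)
f['pixels']=(acc/3).astype('uint8');np.savez('pics/s8.npz',**f)
s=monitor.get_state();print(s['force'],s['eef_pos'],s['ee_rot'])
hangov('s8',215,130,50,80,8,[.643,-.0255,.121],-.016,'s8o')
E
```

```text
t: 9.15
eef_pos: [0.6428, -0.0246, 0.1474]
ee_rot: [3.142, 0.0, 3.127]
force: [-0.2, 0.7, -0.5]
width: 0.0095
[-0.87106853 -0.16446672 -0.98861612] [ 0.64264428 -0.02530682  0.14738681] [3.14155440e+00 3.36005428e-04 3.12627177e+00]
```

View pics/s8o.png

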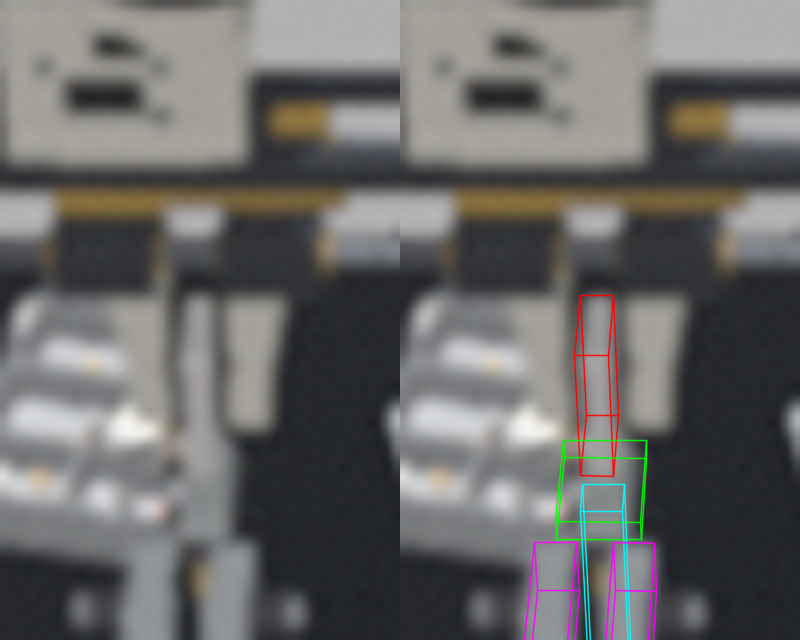

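```bash
python3 - <<'E'
from h import *
f=load('s8');g=f['pixels'].astype(int).sum(2)//3
print('cols',list(range(228,252)))
for v in list(range(165,212,2)):print(v,*('%3d'%a for a in g[v,228:252]))
m=np.array([.643,.0175,.12]);
for n,p in dict(tabTop=[[.638,-.0105,.188],[.648,-.0105,.188]],tabmid=[[.638,-.0105,.165],[.648,-.0105,.165]],tabbot=[[.638,-.0105,.142],[.648,-.0105,.142]],slot0=[[.6375,.0175,.139],[.6485,.0175,.139]],slot3=[[.638,.0475,.139],[.649,.0475,.139]],rail=[[.625,.0175,.139],[.661,.0175,.139]]).items():print(n,proj(f,p).round(1).tolist())
E
```

```text
cols [228, 229, 230, 231, 232, 233, 234, 235, 236, 237, 238, 239, 240, 241, 242, 243, 244, 245, 246, 247, 248, 249, 250, 251]
165  51  53  51  50  53  69  96 103  81  53  40  42  43  42  48  51  51  53  51  51  52  52  52  51
167 114 120 122 119 120 125 126 112  79  66  96 121 119  96  80  96 111 115 115 117 114 108  86  59
169 138 150 158 157 158 160 152 126  87  87 125 150 147 121 103 128 153 157 157 158 155 135  99  61
171 125 141 152 157 159 158 152 129  96 101 131 150 146 119 100 125 151 158 158 160 152 126  79  46
173 175 169 163 159 157 159 153 128  99 111 140 154 148 121  96 119 148 159 159 158 144 112  68  43
175 203 196 182 167 157 157 149 125 105 124 153 164 155 126  90 104 135 153 159 154 132  92  53  38
177 150 152 154 156 158 158 152 132 108 115 141 158 155 124  97 113 145 158 159 152 126  81  45  39
179 120 123 140 152 156 158 156 142 116 112 137 156 152 127 102 121 150 160 161 151 124  76  44  37
181 162 176 205 205 178 160 158 148 120 108 134 153 155 130 104 121 147 158 159 150 121  75  43  38
183 198 228 240 240 233 225 201 158 121 113 138 155 155 138 111  95 103 11
[... 961 characters left out ...]
 107  66  56  92 124 141 146 148 146 134 104  68  47  46  50  51
205  70  83 112 136 145 147 149 139 114  73  49  76 119 141 146 149 145 126  96  71  65  68  86 103
207  67  89 125 145 148 147 147 138 109  67  43  71 117 144 147 146 144 125  93  70  67  69  89 109
209  49  75 114 139 147 149 148 141 111  65  41  69 113 140 148 148 142 122  86  56  48  47  52  55
211 105 120 130 142 149 149 150 138 106  60  41  72 115 140 145 148 145 138 122 100  70  43  37  39
tabTop [[240.7, 174.0], [236.5, 174.0]]
tabmid [[241.0, 181.6], [236.9, 181.6]]
tabbot [[241.4, 189.1], [237.3, 189.1]]
slot0 [[241.2, 197.4], [236.6, 197.4]]
slot3 [[240.6, 205.6], [235.9, 205.6]]
rail [[246.4, 197.4], [231.4, 197.4]]
```

```bash
python3 -m jog '[[[0.0017,0,0,0,0,0,0],[0.0001,0.008,0,0,0,0,0],[0.0001,0.008,0,0,0,0,0],[0.0001,0.007,0,0,0,0,0],[0.0001,0.005,0,0,0,0,0],[0,0.003,0,0,0,0,0],[0,0,0,0,0,0,0]]]' 30 && python3 - <<'E'
from h import *
acc=0
for i in range(2):
    f=snap('side','s9');acc=acc+f['pixels'].astype(float)
f['pixels']=(acc/2).astype('uint8');np.savez('pics/s9.npz',**f)
s=monitor.get_state();print(s['force'],s['moment'],s['eef_pos'],s['ee_rot'])
hangov('s9',215,140,50,80,8,[.644,.0055,.121],-.016,'s9o')
E
```

```text
t: 10.18
eef_pos: [0.6447, 0.0058, 0.1472]
ee_rot: [-3.142, 0.0, 3.126]
force: [0.4, -0.3, -1.0]
width: 0.0097
[-0.10343382 -0.16897709 -0.67900507] [ 0.05122236 -0.03158188 -0.00623929] [0.64463491 0.0055015  0.14718138] [-3.14156894e+00 -1.21624498e-05  3.12596958e+00]
```

View pics/s9o.png

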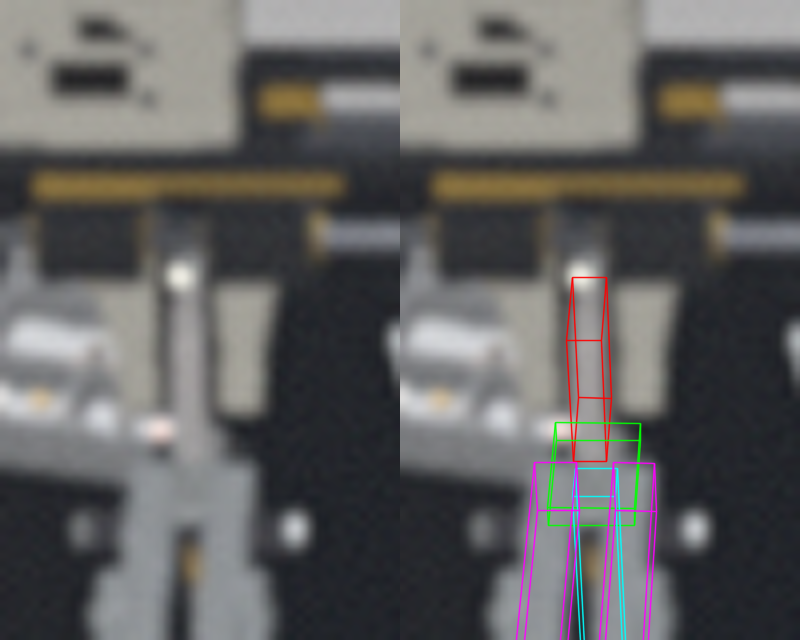

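```bash
python3 -m jog '[[[0.0002,0.006,0,0,0,0,0],[0.0001,0.006,0,0,0,0,0],[0.0001,0.006,0,0,0,0,0],[0.0001,0.006,0,0,0,0,0]]]' 30; python3 -m jog '[[[0.0002,0.01,0,0,0,0,0],[0.0001,0.01,0,0,0,0,0],[0.0002,0.01,0,0,0,0,0]]]'; python3 - <<'E'
from h import *
f=snap('side','s10')
s=monitor.get_state();print(s['force'],s['moment'],s['eef_pos'],s['ee_rot'])
hangov('s10',205,140,60,100,6,[.6455,.059,.121],-.016,'s10o')
E
```

```text
t: 10.78
eef_pos: [0.6451, 0.0301, 0.1472]
ee_rot: [-3.142, -0.0, 3.126]
force: [0.2, 0.7, -1.5]
width: 0.0098
t: 11.15
eef_pos: [0.6457, 0.0604, 0.1472]
ee_rot: [-3.142, 0.0, 3.126]
force: [0.5, 0.0, -1.1]
width: 0.0097
[-0.19319326  1.09801884 -0.36796573] [ 0.20276783 -0.11560051 -0.02026346] [0.64579588 0.0613953  0.14715292] [3.14131015e+00 2.34980240e-04 3.12676844e+00]
```

View pics/s10o.png

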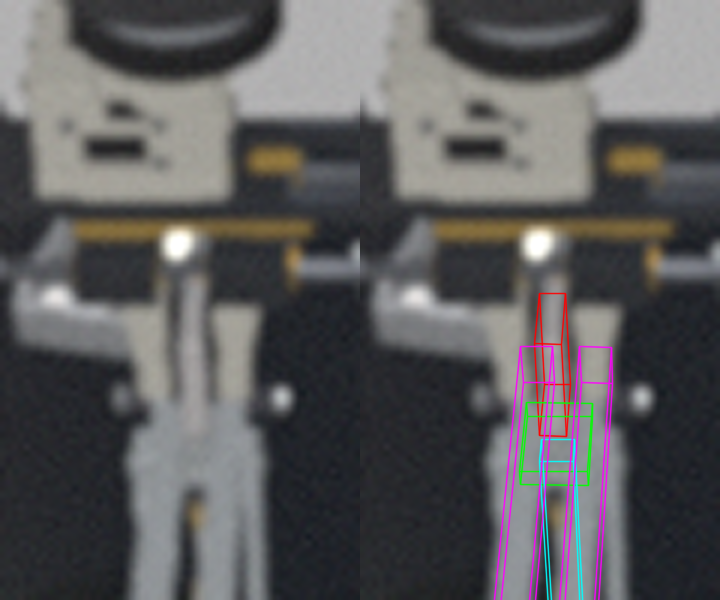

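```bash
python3 -m jog '[[[0.0001,0.01,0,0,0,0,0],[0.0002,0.01,0,0,0,0,0],[0.0001,0.01,0,0,0,0,0],[0.0002,0.01,0,0,0,0,0],[0.0001,0.01,0,0,0,0,0]]]' 30; python3 -m jog '[[[0.0002,0.01,0,0,0,0,0],[0.0001,0.01,0,0,0,0,0],[0.0002,0.01,0,0,0,0,0],[0.0001,0.01,0,0,0,0,0],[0.0002,0.008,0,0,0,0,0]]]'; python3 -m jog '[[[0.0001,0.006,0,0,0,0,0],[0,0,0,0,0,0,0]]]'; python3 - <<'E'
from h import *
f=snap('side','s11');snap('top','t11')
s=monitor.get_state();print(s['force'],s['moment'],s['eef_pos'],s['ee_rot'])
hangov('s11',195,170,60,100,6,[.6473,.164,.121],-.016,'s11o')
E
```

```text
t: 11.82
eef_pos: [0.6464, 0.1103, 0.1472]
ee_rot: [-3.142, 0.0, 3.126]
force: [0.3, -1.3, -1.4]
width: 0.0098
t: 12.45
eef_pos: [0.6472, 0.1583, 0.1471]
ee_rot: [3.142, -0.0, 3.126]
force: [0.0, 0.2, -1.0]
width: 0.0099
t: 12.7
eef_pos: [0.6472, 0.164, 0.1471]
ee_rot: [-3.142, -0.0, 3.126]
force: [-0.6, 0.8, -0.6]
width: 0.0097
[-0.09217257  0.02911452 -0.82777147] [ 0.10112101 -0.0510325   0.00864984] [0.64720419 0.16343616 0.14713712] [-3.14150698e+00 -1.10511684e-04  3.12594887e+00]
```

View pics/s11o.png

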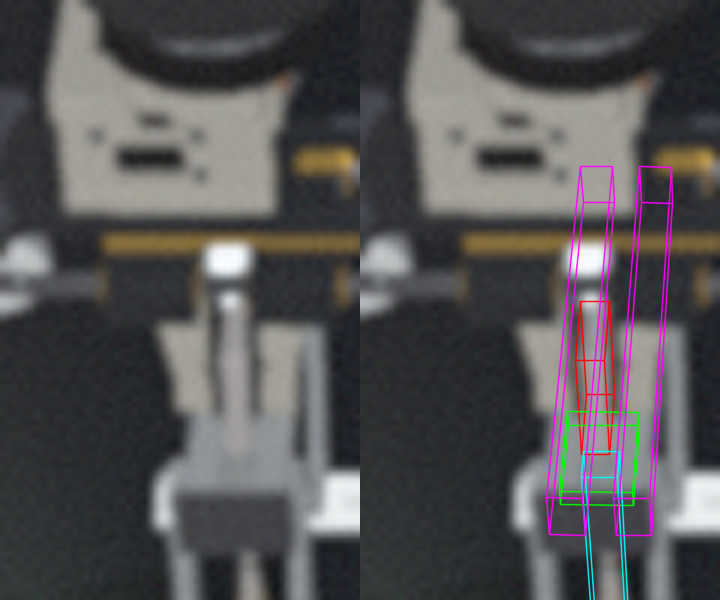

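```bash
python3 -m jog '[[[0.0001,0.005,0,0,0,0,0],[0,0.003,0,0,0,0,0],[0,0.002,0,0,0,0,0],[0,0,0,0,0,0,0]]]'; python3 -m jog '[[[0,0.002,0,0,0,0,0],[0,0,0,0,0,0,0]]]';python3 -m jog '[[[0,0.0015,0,0,0,0,0],[0,0,0,0,0,0,0]]]';python3 -m jog '[[[0,0.001,0,0,0,0,0],[0,0,0,0,0,0,0]]]'
```

```text
t: 13.3
eef_pos: [0.6474, 0.1737, 0.1472]
ee_rot: [3.142, 0.0, 3.126]
force: [0.9, -0.3, -0.6]
width: 0.0098
t: 13.55
eef_pos: [0.6474, 0.1757, 0.1472]
ee_rot: [3.142, 0.0, 3.126]
force: [0.5, 0.6, -0.5]
width: 0.0096
t: 13.8
eef_pos: [0.6473, 0.1771, 0.1471]
ee_rot: [-3.142, -0.0, 3.126]
force: [0.1, 0.2, -0.9]
width: 0.0098
t: 14.05
eef_pos: [0.6473, 0.1773, 0.1472]
ee_rot: [-3.14, -0.0, 3.126]
force: [-0.2, -4.8, 1.0]
width: 0.0099
```

```bash
python3 -m jog '[[[0,0.0005,0,0,0,0,0],[0,0,-0.0006,0,0,0,0],[0,0,0,0,0,0,0]]]'; python3 -m jog '[[[0,0,0,0,0,0,0.3],[0,0,0,0,0,0,0.35],[0,0,0,0,0,0,0.35],[0,0,0.02,0,0,0,0.35],[0,0,0.03,0,0,0,0.4],[0,0,0.04,0,0,0,0.4],[0,0,0.04,0,0,0,0.4],[0,0,0,0,0,0,0.4]]]'; python3 - <<'E'
from h import *
f=snap('side','s12');f=snap('top','t12')
s=monitor.get_state();print(s['force'],s['eef_pos'])
hangov('s12',195,180,60,100,6,[.646,.1775,.12],-.016,'s12o')
E
```

```text
t: 14.42
eef_pos: [0.6473, 0.1773, 0.1469]
ee_rot: [-3.14, -0.0, 3.126]
force: [0.1, -5.8, 1.3]
width: 0.0099
t: 15.42
eef_pos: [0.649, 0.1794, 0.2809]
ee_rot: [3.139, 0.006, 3.126]
force: [-0.1, -0.3, 0.0]
width: 0.0351
[ 0.03223356 -0.64443902 -1.1185624 ] [0.64723335 0.1789598  0.27671836]
```

View pics/s12o.png

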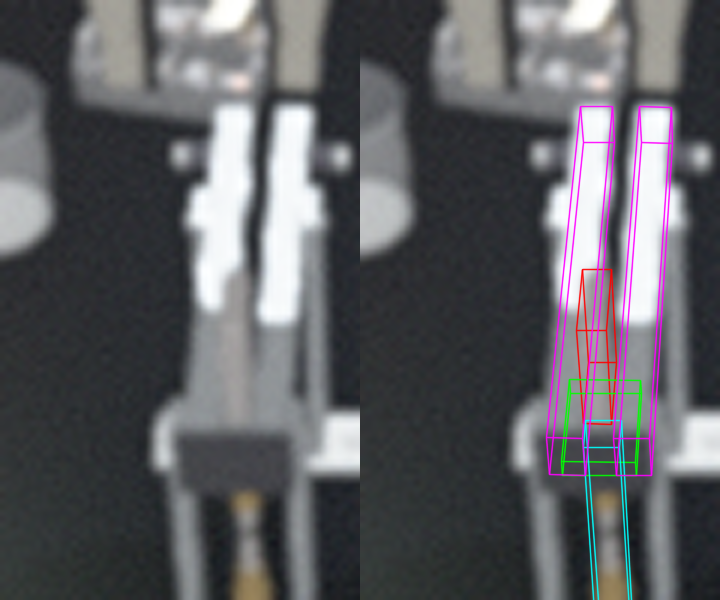

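View pics/t12.png

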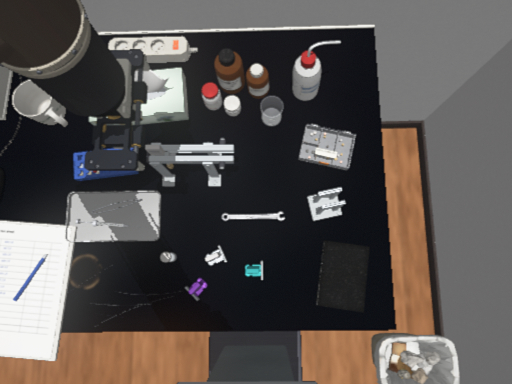

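Hanger is home: the tab stands at the closed end in the crop and the tube hangs vertical below. Next is the stop.

```bash
python3 -m jog '[[[-0.0273,-0.0135,0,0,0,0.058,0.4],[-0.0273,-0.0135,0,0,0,0.058,0.4],[-0.0273,-0.0135,0,0,0,0.058,0.4],[-0.0273,-0.0135,0,0,0,0.058,0.4],[-0.0273,-0.0135,0,0,0,0.058,0.4],[-0.0273,-0.0135,0,0,0,0.058,0.4],[-0.0273,-0.0135,-0.03,0,0,0.058,0.4],[-0.0273,-0.0135,-0.03,0,0,0.058,0.4],[0,0,-0.04,0,0,0,0.4],[0,0,-0.04,0,0,0,0.4],[0,0,0,0,0,0,0.4],[0,0,0,0,0,0,0.4]]]' && python3 - <<'E'
from h import *
f=snap('side','s13');f=snap('top','t13')
s=monitor.get_state();print(s['eef_pos'],s['ee_rot'])
crop('s13',290,150,90,120,5,'s13c')
E
```

```text
t: 17.02
eef_pos: [0.4295, 0.0708, 0.1374]
ee_rot: [-3.141, 0.0, -2.693]
force: [0.4, 0.3, 1.5]
width: 0.035
[0.42990733 0.07111252 0.13792739] [ 3.14154508e+00  2.14670481e-03 -2.69296057e+00]
```

View pics/s13c.png

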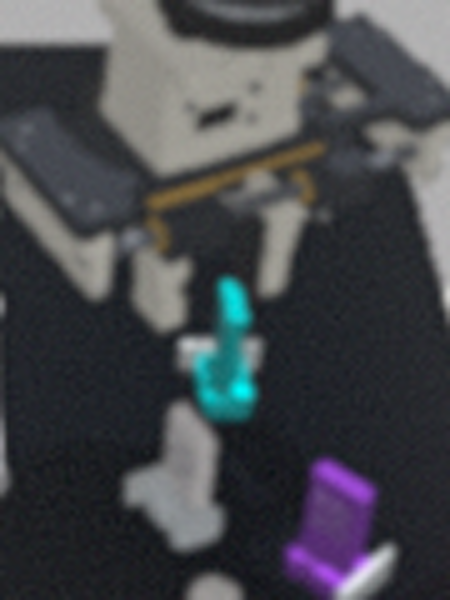

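```bash
python3 -m jog '[[[-0.0007,0,-0.03,0,0,0,0.4],[0,0,-0.03,0,0,0,0.4],[0,0,-0.025,0,0,0,0.4],[0,0,0,0,0,0,0.4]]]' && python3 - <<'E'
from h import *
f=snap('side','s14')
s=monitor.get_state();print(s['eef_pos'],s['force'])
crop('s14',290,150,90,120,5,'s14c')
E
```

```text
t: 17.62
eef_pos: [0.4279, 0.0703, 0.0513]
ee_rot: [-3.141, -0.002, -2.693]
force: [0.6, 0.3, -0.3]
width: 0.0347
[0.42868551 0.07075913 0.05224198] [-0.2164369  -0.77908372  0.39662874]
```

View pics/s14c.png

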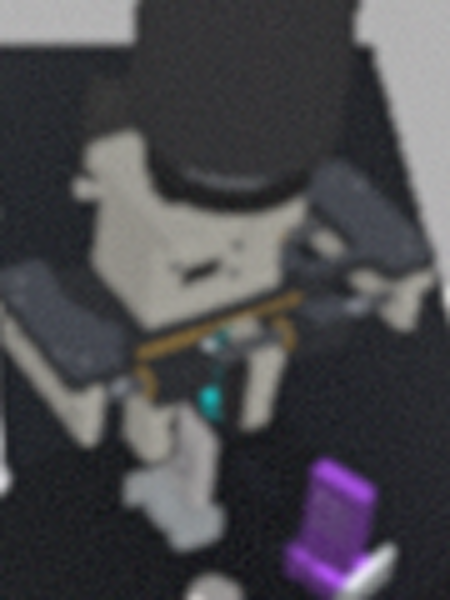

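```bash
python3 -m jog '[[[0,0,-0.014,0,0,0,0.4],[0,0,-0.012,0,0,0,0.4],[0,0,0,0,0,0,0.4]]]' && python3 - <<'E'
from h import *
f=snap('side','s15')
s=monitor.get_state();print(s['eef_pos'],s['force'])
crop('s15',290,180,80,90,6,'s15c')
E
```

```text
t: 18.05
eef_pos: [0.4283, 0.0706, 0.0257]
ee_rot: [-3.142, -0.0, -2.693]
force: [-0.1, -0.2, 0.0]
width: 0.035
[0.42845069 0.07064511 0.02594047] [ 1.1912138  -0.36454748  0.32580269]
```

View pics/s15c.png

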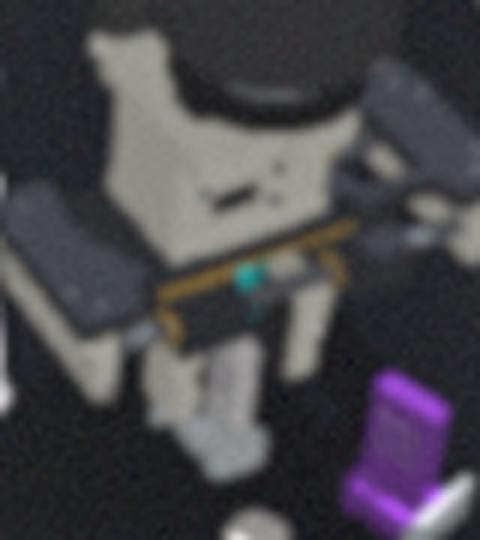

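```bash
python3 -m jog '[[[0,0,0,0,0,0,0],[0,0,0,0,0,0,0],[0,0,0,0,0,0,0],[0,0,0,0,0,0,0]]]' 50 && python3 -m jog '[[[0,0,0.01,0,0,0,0],[0,0,0.03,0,0,0,0],[0,0,0.04,0,0,0,0],[0,0,0.04,0,0,0,0],[0,0,0.03,0,0,0,0],[0,0,0,0,0,0,0],[0,0,0,0,0,0,0]]]' && python3 - <<'E'
from h import *
f=snap('side','s16')
s=monitor.get_state();print(s['eef_pos'],s['force'],s['ee_rot'],s['width'])
crop('s16',290,120,80,90,6,'s16c')
E
```

```text
t: 18.6
eef_pos: [0.4284, 0.0706, 0.0257]
ee_rot: [-3.142, 0.0, -2.693]
force: [-0.0, 0.6, 1.1]
width: 0.0098
t: 19.48
eef_pos: [0.4277, 0.0704, 0.1753]
ee_rot: [3.141, -0.0, -2.693]
force: [0.5, -0.4, -1.1]
width: 0.01
[0.42751852 0.07020567 0.17489956] [-0.44778     0.78419646 -1.0342315 ] [ 3.14144814e+00 -1.34252550e-03 -2.69346755e+00] 0.009770547847042822
```

View pics/s16c.png

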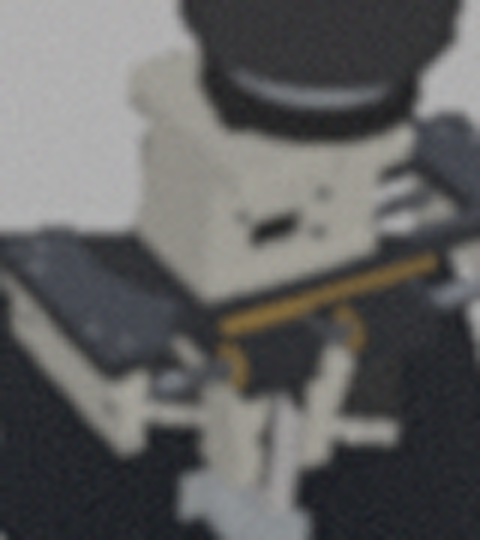

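```bash
python3 -m jog '[[[0.02,-0.02,0,0,0,-0.058,0],[0.027,-0.02,0,0,0,-0.058,0],[0.027,-0.02,0,0,0,-0.058,0],[0.027,-0.02,0,0,0,-0.058,0],[0.027,-0.015,0,0,0,-0.058,0],[0.027,-0.01,0,0,0,-0.058,0],[0.027,-0.005,0,0,0,-0.058,0],[0.02,-0.003,0,0,0,-0.058,0],[0.014,0,0,0,0,0,0],[0,0,-0.015,0,0,0,0],[0,0,-0.013,0,0,0,0],[0,0,0,0,0,0,0],[0,0,0,0,0,0,0]]]' && python3 - <<'E'
from h import *
acc=0
for i in range(3):
    f=snap('side','s17');acc=acc+f['pixels'].astype(float)
f['pixels']=(acc/3).astype('uint8');np.savez('pics/s17.npz',**f)
s=monitor.get_state();print(s['eef_pos'],s['force'],s['ee_rot'],s['width'])
hangov('s17',215,140,50,75,8,s['eef_pos']-[0,0,.026],-.016,'s17o')
E
```

```text
t: 21.15
eef_pos: [0.6441, -0.0423, 0.1479]
ee_rot: [-3.141, 0.0, 3.127]
force: [0.4, 0.7, -0.5]
width: 0.0095
[ 0.64448687 -0.04231998  0.14831928] [ 0.40461366  0.11179057 -0.62915427] [3.14137049e+00 1.19926815e-03 3.12626381e+00] 0.009855717589068346
```

View pics/s17o.png

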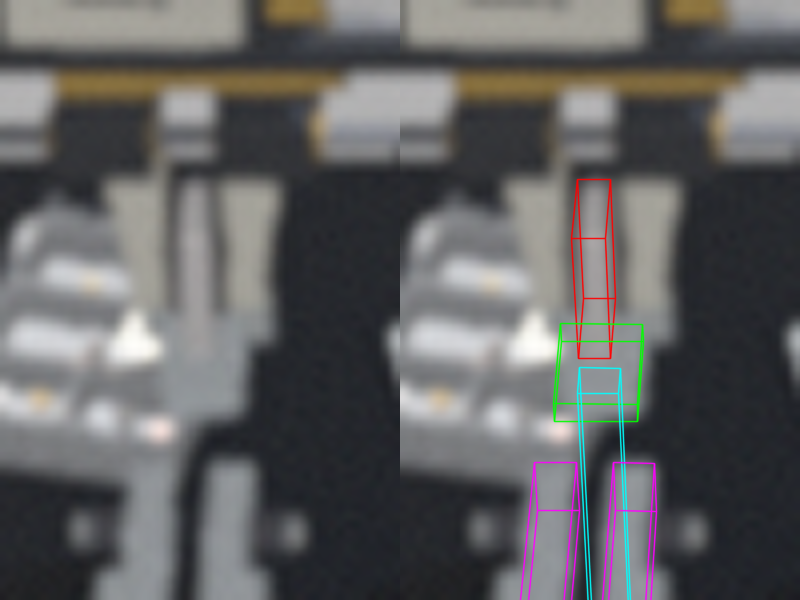

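```bash
python3 -m jog '[[[0,0.01,-0.001,0,0,0,0],[0.0001,0.01,0,0,0,0,0],[0.0001,0.01,0,0,0,0,0],[0.0001,0.007,0,0,0,0,0],[0,0,0,0,0,0,0]]]' 50; python3 -m jog '[[[0.0001,0.004,0,0,0,0,0],[0,0.004,0,0,0,0,0],[0,0,0,0,0,0,0]]]' && python3 - <<'E'
from h import *
acc=0
for i in range(2):
    f=snap('side','s18');acc=acc+f['pixels'].astype(float)
f['pixels']=(acc/2).astype('uint8');np.savez('pics/s18.npz',**f)
s=monitor.get_state();print(s['eef_pos'],s['force'],s['moment'],s['ee_rot'],s['width'])
hangov('s18',215,150,50,75,8,s['eef_pos']-[0,0,.026],-.016,'s18o')
E
```

```text
t: 21.92
eef_pos: [0.6446, -0.0047, 0.1466]
ee_rot: [-3.142, -0.0, 3.127]
force: [0.5, -0.2, -0.9]
width: 0.0101
t: 22.3
eef_pos: [0.6447, 0.0027, 0.1466]
ee_rot: [-3.142, -0.0, 3.126]
force: [-0.6, -0.2, -1.2]
width: 0.0096
[0.64463806 0.00250171 0.14655527] [-0.51418119 -0.28016143 -1.30705624] [ 0.04372662 -0.00661535 -0.01147289] [-3.14154287e+00 -5.14203163e-05  3.12600079e+00] 0.009627706304687893
```

View pics/s18o.png

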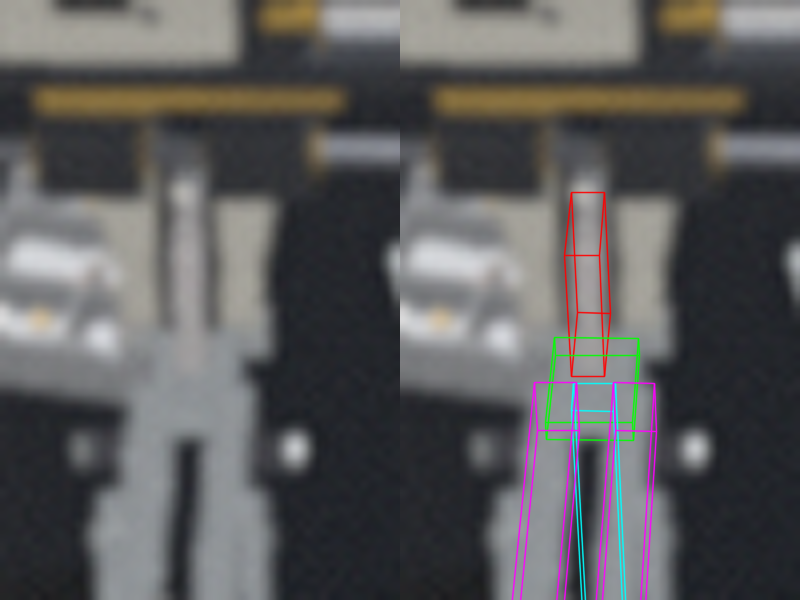

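```bash
python3 -m jog '[[[0.0001,0.004,0,0,0,0,0],[0.0001,0.004,0,0,0,0,0],[0,0,0,0,0,0,0]]]' 60; python3 -m jog '[[[0.0001,0.004,0,0,0,0,0],[0,0.003,0,0,0,0,0],[0,0,0,0,0,0,0]]]';python3 -m jog '[[[0.0001,0.003,0,0,0,0,0],[0,0.003,0,0,0,0,0],[0,0,0,0,0,0,0]]]'
```

```text
t: 22.78
eef_pos: [0.6449, 0.0109, 0.1466]
ee_rot: [3.142, 0.0, 3.126]
force: [-0.6, -0.0, -1.0]
width: 0.0094
t: 23.15
eef_pos: [0.645, 0.0179, 0.1466]
ee_rot: [-3.142, 0.0, 3.126]
force: [-1.3, -0.4, -1.1]
width: 0.0095
t: 23.52
eef_pos: [0.6451, 0.0236, 0.1466]
ee_rot: [-3.141, 0.0, 3.126]
force: [-0.2, -0.2, -1.6]
width: 0.0095
```

```bash
python3 -m jog '[[[0,0.003,0,0,0,0,0],[0,0.002,0,0,0,0,0],[0,0,0,0,0,0,0]]]';python3 -m jog '[[[0.0001,0.002,0,0,0,0,0],[0,0.002,0,0,0,0,0],[0,0,0,0,0,0,0]]]';python3 -m jog '[[[0,0.002,0,0,0,0,0],[0,0,0,0,0,0,0]]]'
```

```text
t: 23.9
eef_pos: [0.645, 0.0287, 0.1465]
ee_rot: [3.141, 0.0, 3.126]
force: [0.1, -1.4, -0.4]
width: 0.0097
t: 24.28
eef_pos: [0.6454, 0.0336, 0.1465]
ee_rot: [3.14, 0.001, 3.126]
force: [1.1, 2.3, -1.4]
width: 0.0094
t: 24.52
eef_pos: [0.6451, 0.0347, 0.1466]
ee_rot: [-3.142, -0.0, 3.126]
force: [-0.3, 0.5, -1.2]
width: 0.0094
```

```bash
python3 -m jog '[[[0,0.001,0,0,0,0,0],[0,0,0,0,0,0,0]]]';python3 -m jog '[[[0,0.001,0,0,0,0,0],[0,0,0,0,0,0,0]]]';python3 -m jog '[[[0,0.001,0,0,0,0,0],[0,0,0,0,0,0,0]]]'
```

```text
t: 24.78
eef_pos: [0.6451, 0.0355, 0.1466]
ee_rot: [-3.142, -0.0, 3.126]
force: [-0.0, -0.0, -1.5]
width: 0.0097
t: 25.02
eef_pos: [0.6451, 0.0357, 0.1465]
ee_rot: [-3.14, -0.0, 3.126]
force: [0.1, -4.5, -2.0]
width: 0.0099
t: 25.28
eef_pos: [0.6451, 0.0358, 0.1465]
ee_rot: [-3.139, -0.001, 3.126]
force: [1.9, -8.6, -2.3]
width: 0.0093
```

```bash
python3 -m jog '[[[0,0.001,0,0,0,0,0],[0,0.001,0,0,0,0,0],[0,0,0,0,0,0,0],[0,-0.001,0,0,0,0,0],[0,-0.001,0,0,0,0,0],[0,-0.001,0,0,0,0,0],[0,0,-0.0003,0,0,0,0],[0,0,0,0,0,0,0]]]'; python3 -m jog '[[[0,0,0,0,0,0,0.3],[0,0,0,0,0,0,0.4],[0,0,0,0,0,0,0.4],[0,0,0.02,0,0,0,0.4],[0,0,0.03,0,0,0,0.4],[0,0,0.04,0,0,0,0.4],[0,0,0.05,0,0,0,0.4],[-0.04,-0.05,0.04,0,0,0,0.4],[-0.04,-0.05,0.02,0,0,0,0.4],[-0.04,-0.05,0,0,0,0,0.4],[-0.02,-0.05,0,0,0,0,0.4],[0,-0.05,0,0,0,0,0.4],[0,0,0,0,0,0,0.4],[0,0,0,0,0,0,0.4]]]'; python3 - <<'E'
from h import *
acc=0
f=snap('side','s19');t=snap('top','t19')
s=monitor.get_state();print(s['eef_pos'],s['force'])
crop('s19',205,170,65,130,5,'s19c');crop('t19',140,125,115,70,6,'t19c')
E
```

```text
t: 26.28
eef_pos: [0.6451, 0.0358, 0.1465]
ee_rot: [-3.14, -0.0, 3.126]
force: [1.1, -7.3, -1.2]
width: 0.0097
t: 28.02
eef_pos: [0.5157, -0.2001, 0.3379]
ee_rot: [3.141, 0.0, 3.125]
force: [0.2, -0.3, 0.1]
width: 0.0353
[ 0.51596784 -0.19933473  0.33800045] [ 0.06680703 -0.01370988 -0.6295707 ]
```

View pics/s19c.png

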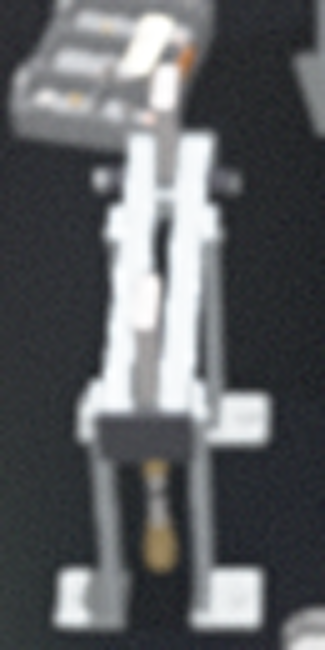

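View pics/t19.png

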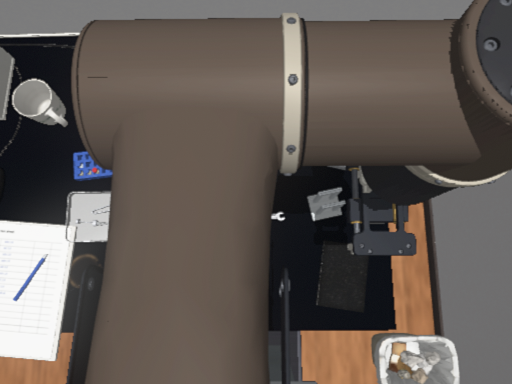

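View pics/t19c.png

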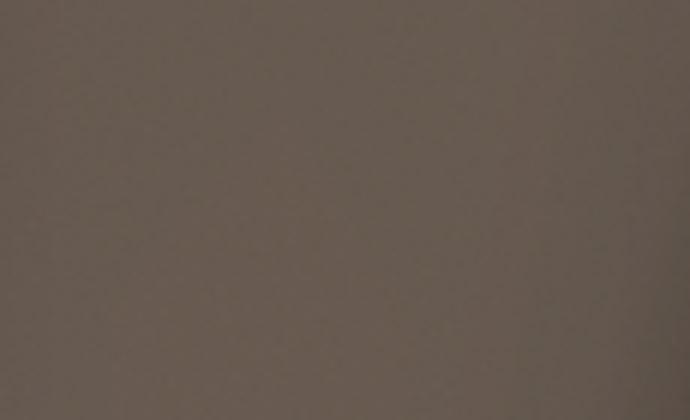

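```bash
python3 -m jog '[[[0,0.05,0.02,0,0,0,0.4],[0,0.05,0.02,0,0,0,0.4],[0,0.05,0,0,0,0,0.4],[0,0.05,0,0,0,0,0.4],[0,0.05,0,0,0,0,0.4],[0,0.05,0,0,0,0,0.4],[0,0.05,0,0,0,0,0.4],[0,0.05,0,0,0,0,0.4],[0,0.05,0,0,0,0,0.4],[0,0.05,0,0,0,0,0.4],[0,0,0,0,0,0,0.4]]]'; python3 - <<'E'
from h import *
t=snap('top','t20');snap('side','s20')
crop('t20',140,125,115,70,6,'t20c')
im=cv2.resize(t['pixels'][125:195,140:255,::-1],None,fx=6,fy=6,interpolation=cv2.INTER_CUBIC)
m=np.array([.6438,.0175,.12])
box(t,im,140,125,6,m,-.016,[-.018,0,0],[.018,.18,.019],(255,0,255))
box(t,im,140,125,6,m,-.016,[-.005,.003,.021],[.005,.033,.067],(0,0,255))
box(t,im,140,125,6,m,-.016,[-.005,.145,.021],[.005,.175,.067],(0,255,0))
box(t,im,140,125,6,m,-.016,[-.021,-.004,0],[.021,0,.019],(255,255,0))
cv2.imwrite('pics/t20o.png',im)
E
```

```text
t: 29.5
eef_pos: [0.5145, 0.304, 0.3765]
ee_rot: [-3.14, -0.002, 3.131]
force: [-0.3, -1.4, 0.6]
width: 0.0353
```

View pics/t20.png

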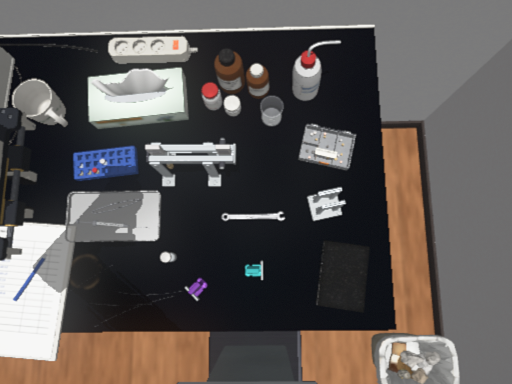

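View pics/t20c.png

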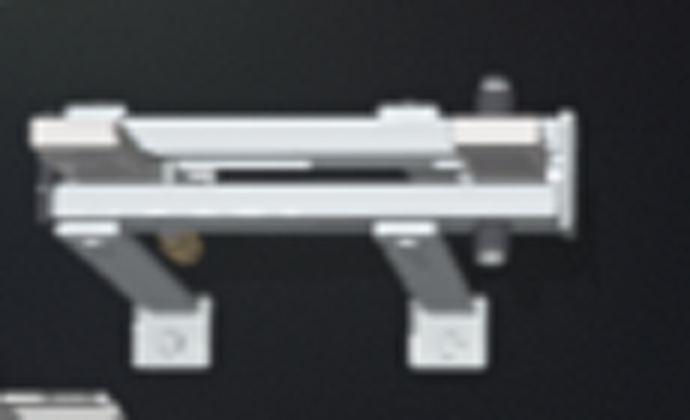

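View pics/t20o.png

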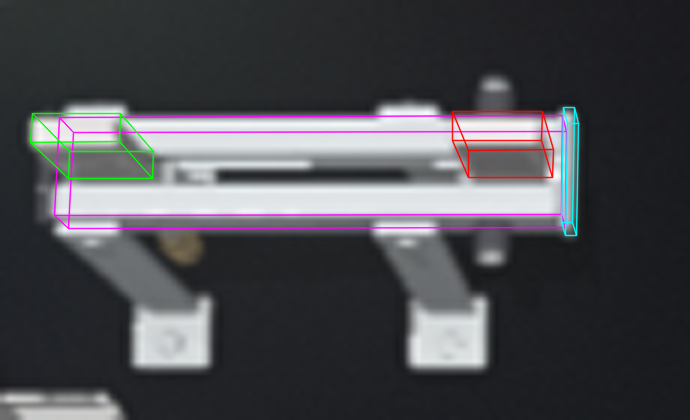

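The overlay matches the nominal final poses: hanger home, end plate flush at (572,172) in the crop. The beaker, vial, spanner and look-alikes are where they were. Handing in.

```bash
python3 -c "
from station import *
print(monitor.get_state()['qd'].round(3)); print(job_done())"
```

```text
[-0.028 -0.02  -0.007  0.003 -0.001  0.003]
the job is handed in; nothing more can be done
None
```

I moved the roller hanger from the stand into the rail and slid it home against the closed end. I then pushed the aluminium end stop into the open end until its plate met the rail, and handed the job in at about 29.6 s.

- **Hanger:** it met the closed end at TCP y = 0.177 m; I expected 0.1775 m. In the last pictures the tab stood where it should and the tube hung upright.
- **End stop:** as it passed the balls, the force went from about -1.4 N to +2.3 N, which I took for the click, though I cannot confirm it directly. The push then ended hard at y = 0.0357 m (expected 0.0355 m), and the last readings were 7–9 N. The final top view shows the end plate flush.
- **Left alone:** beaker, vial, spanner and both look-alikes sit where they were in the first top picture. The arm touched nothing when I handed in.

**Disagreements:**
- **Fingertip height:** the side pictures put the fingertips about 27 mm higher than the reported pose and tip extent imply. I set the grip heights from the pictures instead, and the rest of the run fitted that.
- **Rail position:** my first camera estimate of the rail was about 1 mm off across its width. I corrected the approach sideways by 1.7 mm before inserting, and nothing jammed.

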